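# Reset the dust-box vent stay

### The arm

A 6-joint arm with a two-finger parallel gripper is mounted at the origin on the work surface. World frame = base frame: x ahead of the robot, y to its left, z up, the work surface at z = 0. Lengths are in m, angles in rad, forces in N, time in s.
With the tool pointing down it reaches from about 0.25 to 0.8 m from the base axis. Payload 8.5 kg.
Tool frame: the origin (TCP) lies where the fingers leave the gripper's body, on its centre line; the fingertips stand 73 mm ahead of it and the grasp point (between the pads) lies 54 mm ahead of it (arm.nose_length is the z of the fingertips in the tool frame, in m); z points along the fingers, y is the direction in which the jaws open and shut (so a half turn about z gives the same grasp; the last joint's range is limited). The gripper opens to 85 mm and grips with 20 to 120 N. Pads are 22 mm wide; open, the fingers measure 114 mm over their backs; the gripper's body (76 mm by 85 mm) begins 54 mm behind the grasp point. The pads swing forward as they close: fully open they stand 13 mm farther back than shut.
Start: joints at [-1.297, 0.238, -0.013, 1.319, 0, 1.571], TCP at [0.142, -0.505, 0.304] pointing down, gripper open.
Joint ranges: [-2.66, 2.66], [-1.03, 1.9], [-1.14, 1.46], [-1.82, 2.27], [-1.45, 1.34], [-3.14, 3.14]. Speed limits (rad/s): [2.22, 2.22, 2.79, 3.14, 3.14, 3.14].

### API

Orientations are given as a rotation vector (axis times angle).
In Python, from rig import arm gives the robot as it stands.
- The arm moves only by the tool send_rows, never from a script. Its argument "series" is a list that holds one entry, the list of rows, each a list of 6 numbers: the shift along the tool's x, y, z in mm, then the turn, a rotation vector about the tool's x, y, z in rad. In form: [[[dx, dy, dz, rx, ry, rz], ...]]. A call has 1 to 12 rows; each row shifts and turns the pose as measured when the row begins, along the tool's axes as they then stand; what a row does not reach is not made up. A row lasts 1/8 s, in which the tool goes at most 62.5 mm and 10.7 degrees, less where a joint would pass 70% of its speed; a pose out of reach is approached as far as the arm can. A call with a gripper value outside its range is refused whole. "gripper" is the opening, from -1 (shut) to 1 (fully open), set as the call begins (left out, the last holds). The fingers move at their own pace and stop on an object; the grip force is fixed at half the most. Time passes only in rows, so rows that do not move let the fingers close. It gives the time, the measured TCP pose, the force and the opening at its end, in the units of the state.
- arm.get_state(): the state, without advancing time (a new reading comes with each control period).
- arm.grab_frame(name): name is "side" or "top"; returns the picture (384x512x3 uint8, red, green, blue); there is no depth.
- arm.camera_params(name): a dict with "fx", "fy", "cx", "cy" (pixels), "k1" (the pictures are not rectified: a ray, as slopes to the right and down, at radius r is drawn at 1 + k1 r^2 times it, then the intrinsics apply), "eye" and "orientation" of the camera in the world. Camera axes: x right, y down, z forward; pixel columns grow to the right and rows downward; lengths in m; the calibration is good to about 2 mm. A picture is of the moment at which its call begins. camera_params takes no time and is no camera call.
- arm.hand_in(): hands the job in, once; it reports no verdict.
The state is a dict: "clock": time; "qpos": joint angles; "joint_vel": joint speeds; "joint_efforts": joint torques, N m; "tcp_pos": TCP position; "orientation": TCP orientation; "wrist_force": force on the tool from outside, world axes, zero at the start; "wrist_torque": the same for the moment, N m; "grip_width": opening from 0.0 (shut) to 1.0 (fully open).
Only numpy, scipy, OpenCV 4.12 (cv2) and the standard library are available. Lean on these libraries where they do the work, as an engineer would, in place of code of your own. Each camera call takes 0.05 s, during which the arm holds its last target.

### The job

The vent door of the blue dust box is on the long slot of its stay, nearly shut. Lift the stay off its pin by the black knob, swing the door open with it, and drop the middle one of the three round holes fully down over the pin, feeling for the pin gently (well under 2 kg of force on it); then let go. Leave the loose things on the box and the bench where they are.

Things in the scene. Friction and masses are not known exactly. Their poses are not given: they have to be found in the camera images.
- dust_box: Blue sheet-metal dust box fixed on the bench, 270 mm long (x) by 220 mm wide (y) by 110 mm high; flat roof at 110 mm. The origin is on the bench, 105 mm behind the roof's door-side edge, midway across; its x axis points from the door side to the opposite side, y to the left, z up. It stands at various places and yaws. The door side faces the robot.
- door_hinge (a point): Point on the vertical hinge axis of the vent door, at roof height. The door is a 190 mm wide, 110 mm high blue panel hanging from this axis; it swings out towards the robot, held only by light friction (about 0.08 N m), with no spring. The stay's pivot sits on the door's top edge, 130 mm from the hinge axis.
- door (a joint): Door angle in rad: 0 as found, 0.15 rad short of shut (shut = -0.15), growing as it opens outwards to at most 1.15. Seen from above it opens clockwise. About 0.55 with the middle hole on the pin (0.43 to 0.67 according to where the pin is clamped).
- stay: Steel stay bar 303 x 26 x 5 mm, 0.2 kg. Origin at its pivot on the door, on the bar's underside; x along the bar to the knob, z up. From the pivot: slot 40 x 11 mm centred at 145 mm (pin in it now), round 11 mm holes at 180, 210, 240 mm, knob at 272 mm. Turns freely in yaw, tips up to 0.8 rad and falls back by its weight. Fully down = level on a rubber strip, underside 8 mm above the roof.
- knob (a point): Point on the axis of the stay's upright black knob, 30 mm above the bar's underside, the height to grip. The knob is a 16 mm diameter round post from 10 to 41 mm above the underside, with a 22 mm foot below.
- middle_hole (a point): Centre of the middle round hole (11 mm), on the bar's underside, 210 mm from the pivot. With the stay fully down it is 8 mm above the roof. Lifting and pulling the knob towards the robot opens the door and carries the hole to the pin.
- pin_rail: Steel slotted rail 56 x 22 mm on the roof, long axis along the box's x. Origin: its middle, at roof height; axes as the box's. The upright flat-topped steel pin, 8 mm thick, is clamped up to 12 mm either way of this origin along x (0 across); exactly where is not given: see or feel. Its top is 20 mm above the roof, 12 mm above the lowered stay's underside; it is sprung, giving 1 mm down per 4 N.
- roof_ring: Bystander: turned wooden ring, 44 mm across, 10 mm high, on the roof's left part. Origin under its centre.
- roof_spacer: Bystander: white spacer ring, 34 mm across, 12 mm high, on the roof's right part. Origin under its centre.
- blank: Bystander: light wooden blank, a lying rod 40 mm thick and 160 mm long, on the bench to the left.
- spanner: Bystander: steel spanner, 190 mm long, on the bench to the right.
- ring_stack: Bystander: dark wooden collar, 56 mm across, 30 mm high, on the bench to the right.
- oil_tin: Bystander: aluminium tin, 60 mm across, 130 mm high, on the bench to the left.

How it is judged:
By the outcome, as a careful person would: the job done as asked, in the order asked, and still so for the second after the job is handed in, with the robot touching nothing.
It also fails if it takes over 64 s, if anything falls off the work surface, if the arm or the gripper's body presses on something with over 40 N, if the wrist force passes 120 N, or if a joint passes its speed limit or range.

## Working session

There is one attempt and no reset: what is moved stays moved. The work goes in short steps, Python scripts to look and compute and a tool call to move; the robot and the scene stay as the last step left them, time stands still between calls to the robot, and variables do not carry over. Pictures are saved under pics/ and viewed, and the job is handed in when it is done.

Besides the shell and the picture viewer there is one more tool, called after ">>>" by a JSON object that holds its "name" and its "arguments". send_rows: Moves the arm, as the interface text tells. Its arguments: {"type":"object","properties":{"series":{"type":"array"},"gripper":{"type":"number"}},"required":["series"]}

```bash
ls; mkdir -p pics; python3 - <<'E'
from rig import arm
import cv2
for n in("side","top"):
    im=arm.grab_frame(n); cv2.imwrite(f"pics/{n}0.png",im[:,:,::-1]); print(arm.camera_params(n))
print(arm.get_state(), arm.nose_length)
E
```

```text
pics
{'fx': 480.9782518505846, 'fy': 480.9782518505846, 'cx': 251.37569526835162, 'cy': 179.02373144639995, 'k1': -0.10298992028955213, 'eye': array([ 0.41030907, -0.93602435,  1.17227551]), 'orientation': array([-2.41427268,  0.14571033, -0.07987026])}
{'fx': 396.8576034619965, 'fy': 396.8576034619965, 'cx': 255.50952894637746, 'cy': 190.68643452326432, 'k1': -0.09944464621679444, 'eye': array([ 0.36980989, -0.01045406,  1.40426968]), 'orientation': array([-2.14500745,  2.17630762, -0.12951974])}
{'clock': 0.1, 'qpos': array([-1.29698005e+00,  2.38734507e-01, -1.41593325e-02,  1.31922099e+00,
       -1.75858081e-05,  1.57083863e+00]), 'joint_vel': array([ 3.89755812e-05, -1.10156476e-03,  3.48211200e-03,  6.30989558e-04,
        3.82926004e-04, -1.88513939e-04]), 'joint_efforts': array([-9.65630934e-04, -5.39721823e+01,  3.46997666e+01,  1.34636965e-02,
       -1.06031843e-05,  3.27223484e-05]), 'tcp_pos': array([ 0.14188377, -0.50517145,  0.3033388 ]), 'orientation': array([-3.11091334e+00, -4.28523489e-01,  3.09946138e-04]), 'wrist_force': array([-0.83951443, -0.49366601,  0.18684561]), 'wrist_torque': array([-0.00058024,  0.00712557, -0.02809987]), 'grip_width': 0.9983859037428601} 0.0726
```

View pics/side0.png

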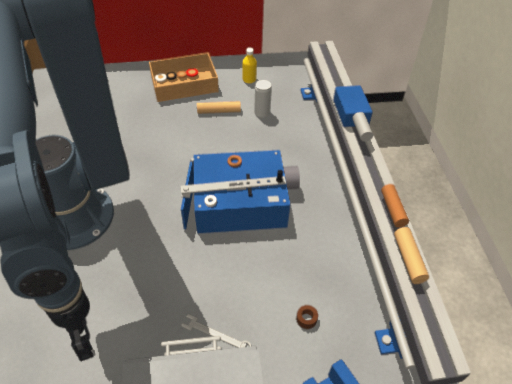

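View pics/top0.png

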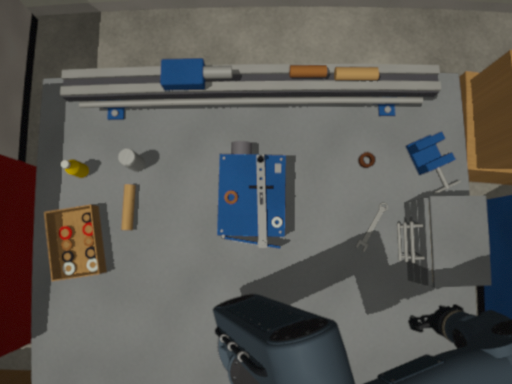

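The side view shows the box around (240,190), with the knob near (281,176). In the top view the stay runs from the pivot (263,243) to the knob (261,158). I'll zoom in on both.

```bash
python3 - <<'E'
import cv2
a=cv2.imread("pics/side0.png")[140:240,170:310]; cv2.imwrite("pics/s0z.png",cv2.resize(a,None,fx=5.6,fy=5.6,interpolation=cv2.INTER_CUBIC))
a=cv2.imread("pics/top0.png")[140:255,205:305]; cv2.imwrite("pics/t0z.png",cv2.resize(a,None,fx=5,fy=5,interpolation=cv2.INTER_CUBIC))
E
```

```text
(no output)
```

View pics/s0z.png

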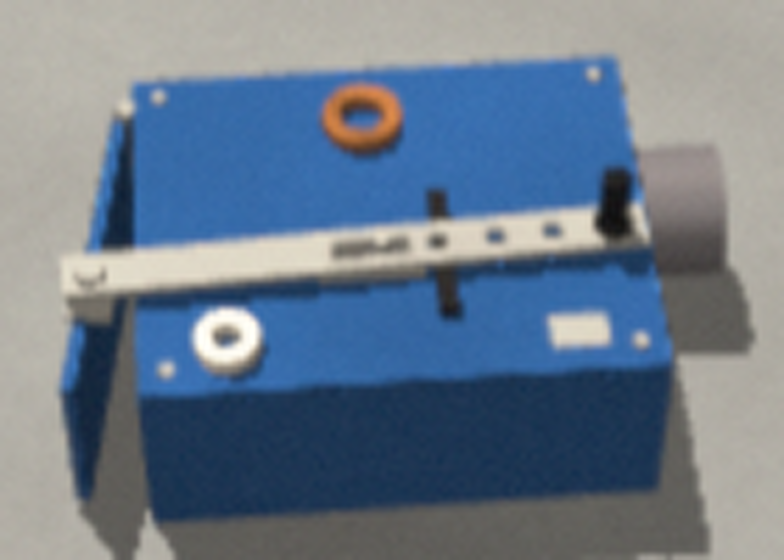

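View pics/t0z.png

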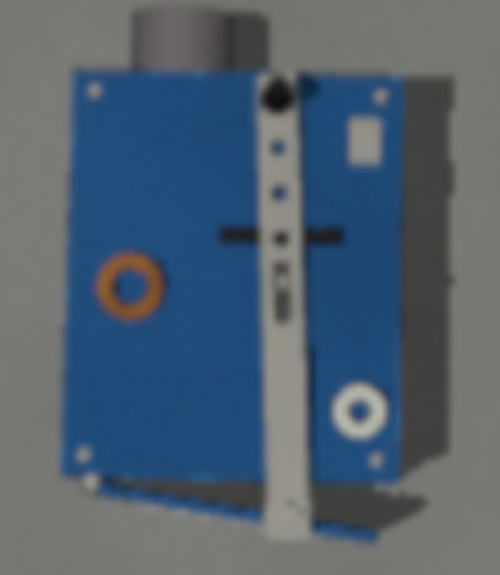

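```bash
cat > h.py <<'E'
import numpy as np, cv2
from scipy.spatial.transform import Rotation as R
from scipy.optimize import least_squares
from rig import arm
C={n:arm.camera_params(n) for n in("side","top")}
def proj(n,P):
    c=C[n];P=np.atleast_2d(P); Rm=R.from_rotvec(c['orientation']).as_matrix()
    q=(P-c['eye'])@Rm; s=q[:,:2]/q[:,2:]; s=s*(1+c['k1']*(s**2).sum(1,keepdims=True))
    return s*[c['fx'],c['fy']]+[c['cx'],c['cy']]
def atz(n,px,z):
    c=C[n];d=(np.array(px)-[c['cx'],c['cy']])/[c['fx'],c['fy']]; s=d.copy()
    for _ in range(20): s=d/(1+c['k1']*(s**2).sum())
    r=R.from_rotvec(c['orientation']).as_matrix()@np.r_[s,1]
    return c['eye']+r*(z-c['eye'][2])/r[2]
def tri(ps,pt):
    return least_squares(lambda P:np.r_[proj('side',P)[0]-ps,proj('top',P)[0]-pt],[.5,0,.1])
E
cat > a.py <<'E'
from h import *
S=lambda u,v:np.array([170+(u+.5)/5.6-.5,140+(v+.5)/5.6-.5])
T=lambda u,v:np.array([205+(u+.5)/5-.5,140+(v+.5)/5-.5])
D=dict(dl=((133,83),(62,475),.11),fl=((612,58),(75,70),.11),fr=((670,357),(405,77),.11),dr=((140,395),(400,480),.11),
 hinge=((124,107),(91,483),.112),pivot=((92,272),(289,510),.123),knobtop=((616,174),(278,93),.159),
 h1=((437,240),(281,238),.123),h2=((495,235),(278,193),.123),h3=((552,229),(278,148),.123),pin=((375,247),(283,292),.13),
 ring=((363,117),(130,286),.12),spacer=((227,338),(359,410),.122))
for k,(s,t,z) in D.items():
    a=atz('side',S(*s),z);b=atz('top',T(*t),z);r=tri(S(*s),T(*t))
    print(k,a[:2].round(4),b[:2].round(4),r.x.round(4),r.cost.round(2))
E
python3 a.py
```

```text
dl [0.3834 0.1144] [0.3823 0.1142] [0.3829 0.1142 0.1102] 0.03
fl [0.6493 0.1046] [0.6501 0.1047] [0.6497 0.1047 0.11  ] 0.02
fr [ 0.6434 -0.1092] [ 0.6421 -0.1147] [ 0.6415 -0.1142  0.1164] 0.03
dr [ 0.3765 -0.1033] [ 0.3759 -0.1053] [ 0.3763 -0.1051  0.1123] 0.01
hinge [0.3777 0.0947] [0.3769 0.0952] [0.3773 0.0953 0.1114] 0.02
pivot [ 0.3565 -0.0313] [ 0.3578 -0.0327] [ 0.3571 -0.0327  0.1246] 0.04
knobtop [ 0.6265 -0.0263] [ 0.6225 -0.0294] [ 0.6241 -0.0293  0.1621] 0.4
h1 [ 0.5343 -0.0294] [ 0.5337 -0.0303] [ 0.534  -0.0303  0.124 ] 0.01
h2 [ 0.5646 -0.0293] [ 0.5634 -0.0288] [ 0.5642 -0.0288  0.1224] 0.04
h3 [ 0.5946 -0.0285] [ 0.5932 -0.0293] [ 0.5938 -0.0293  0.1238] 0.05
pin [ 0.5014 -0.0366] [ 0.4977 -0.0309] [ 0.5004 -0.031   0.1233] 0.34
ring [0.5057 0.0651] [0.5041 0.0684] [0.5053 0.0687 0.1162] 0.06
spacer [ 0.422  -0.0814] [ 0.4213 -0.0789] [ 0.4217 -0.079   0.119 ] 0.01
```

The measurements agree with the given sizes: roof corners at 110 mm, hinge to pivot 130 mm, and hole spacing 30 mm. Knob axis is near (0.626, -0.029). Next I'll plan the approach.

```bash
cat >> h.py <<'E'
def pose():
    s=arm.get_state(); return s['tcp_pos'],R.from_rotvec(s['orientation']),s
def Rt(yaw,tilt=0):
    # tool x along bar yaw, z down, pitched with the bar raised by tilt
    x=np.array([np.cos(yaw),np.sin(yaw),0]);u=np.array([0,0,1.])
    xx=x*np.cos(tilt)+u*np.sin(tilt); z=-(u*np.cos(tilt)-x*np.sin(tilt))
    return R.from_matrix(np.c_[xx,np.cross(z,xx),z])
def rows(p1,R1,n):
    p,r,s=pose(); dv=(r.inv()*R1).as_rotvec(); out=[];
    for i in range(n):
        rn=r*R.from_rotvec(dv/n*i); out.append(np.r_[rn.inv().apply((p1-p)/n)*1000,dv/n].round(3).tolist())
    print("n",n); [print([round(float(v),d) for v,d in zip(o,[1,1,1,3,3,3])]) for o in out]
    return out
E
python3 - <<'E'
from h import *
p,r,s=pose();print(r.as_matrix().round(3))
rows(np.array([.626,-.0295,.28]),Rt(.013),12)
E
```

```text
[[ 0.963  0.27  -0.   ]
 [ 0.27  -0.963  0.001]
 [-0.    -0.001 -1.   ]]
n 12
[49.6, -27.3, 2.0, -0.0, 0.0, 0.022]
[49.0, -28.3, 2.0, -0.0, 0.0, 0.022]
[48.3, -29.4, 2.0, -0.0, 0.0, 0.022]
[47.7, -30.4, 2.0, -0.0, 0.0, 0.022]
[47.0, -31.5, 2.0, -0.0, 0.0, 0.022]
[46.3, -32.5, 2.0, -0.0, 0.0, 0.022]
[45.6, -33.5, 2.0, -0.0, 0.0, 0.022]
[44.9, -34.4, 2.0, -0.0, 0.0, 0.022]
[44.1, -35.4, 2.0, -0.0, 0.0, 0.022]
[43.3, -36.4, 2.0, -0.0, 0.0, 0.022]
[42.5, -37.3, 2.0, -0.0, 0.0, 0.022]
[41.7, -38.2, 1.9, -0.0, 0.0, 0.022]
```

>>> {"name": "send_rows", "arguments": {"series": [[[49.5,-27.5,2,0,0,0.022],[49,-28.5,2,0,0,0.022],[48.5,-29.5,2,0,0,0.022],[47.5,-30.5,2,0,0,0.022],[47,-31.5,2,0,0,0.022],[46.5,-32.5,2,0,0,0.022],[45.5,-33.5,2,0,0,0.022],[45,-34.5,2,0,0,0.022],[44,-35.5,2,0,0,0.022],[43.5,-36.5,2,0,0,0.022],[42.5,-37.5,2,0,0,0.022],[41.5,-38,2,0,0,0.022]]], "gripper": 1}}

```text
clock: 1.6
tcp_pos: [0.6413, -0.0193, 0.2756]
orientation: [-3.14, 0.01, 0.005]
wrist_force: [0.8, -0.9, 0.5]
grip_width: 1.0
```

```bash
python3 - <<'E'
from h import *
p,r,s=pose();print(s['clock'],p,r.as_matrix().round(3).tolist())
rows(np.array([.626,-.0295,.28]),Rt(.013),2)
E
```

```text
1.6 [ 0.64127398 -0.01934161  0.27559026] [[1.0, -0.006, -0.003], [-0.006, -1.0, 0.002], [-0.003, -0.002, -1.0]]
n 2
[-7.6, 5.1, -2.2, -0.001, 0.002, -0.01]
[-7.7, 5.1, -2.2, -0.001, 0.002, -0.01]
```

>>> {"name": "send_rows", "arguments": {"series": [[[-7.5,5,0,0,0,-0.01],[-7.5,5,0,0,0,-0.01],[0,0,0,0,0,0]]]}}

```text
clock: 1.98
tcp_pos: [0.6267, -0.0273, 0.2728]
orientation: [-3.139, -0.029, 0.011]
wrist_force: [0.0, -0.5, -0.0]
grip_width: 1.001
```

```bash
python3 - <<'E'
from h import *
p,r,s=pose();print(s['clock'],p,r.as_matrix().round(3).tolist())
for n in("side","top"):
    im=arm.grab_frame(n)[:,:,::-1]
    a=im[110:250,170:320] if n=="side" else im[120:270,190:320]
    cv2.imwrite(f"pics/{n}1.png",cv2.resize(a,None,fx=4,fy=4,interpolation=cv2.INTER_CUBIC))
rows(np.array([.626,-.0295,.205]),Rt(.013),3)
E
```

```text
1.975 [ 0.62665539 -0.02727509  0.27277388] [[1.0, 0.018, -0.007], [0.018, -1.0, 0.002], [-0.007, -0.002, -1.0]]
n 3
[-0.3, 0.8, 22.7, -0.001, 0.002, 0.002]
[-0.3, 0.8, 22.7, -0.001, 0.002, 0.002]
[-0.3, 0.8, 22.7, -0.001, 0.002, 0.002]
```

View pics/side1.png

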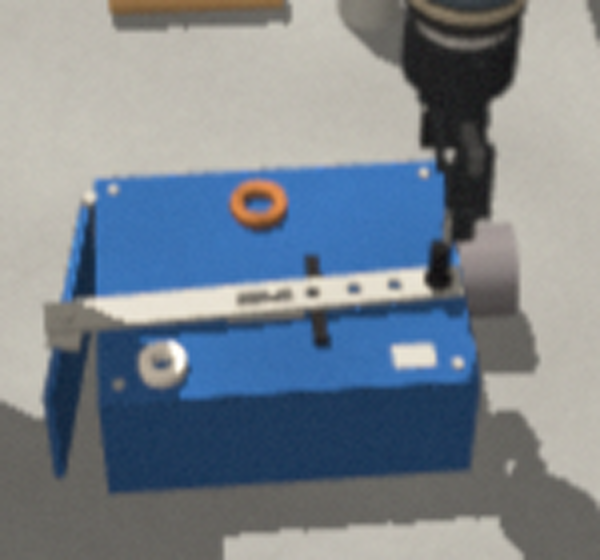

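View pics/top1.png

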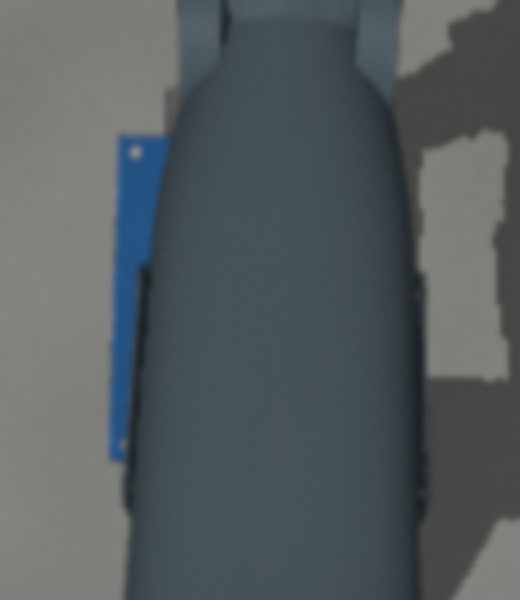

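The side view shows the fingers at (465,180) above and beyond the knob at (440,262). The top view is blocked by the arm. I'll descend.

>>> {"name": "send_rows", "arguments": {"series": [[[0,1,22,0,0.003,0.002],[0,1,22,0,0.003,0.002],[0,0,20,0,0,0],[0,0,0,0,0,0]]]}}

```text
clock: 2.58
tcp_pos: [0.6264, -0.0321, 0.2103]
orientation: [-3.139, -0.014, -0.007]
wrist_force: [-0.4, 0.7, 0.4]
grip_width: 0.999
```

```bash
python3 - <<'E'
from h import *
p,r,s=pose();print(s['clock'],p,r.as_matrix().round(3).tolist(),s['wrist_force'])
for n in("side",):
    im=arm.grab_frame(n)[:,:,::-1]
    a=im[110:250,170:320] if n=="side" else im[120:270,190:320]
    cv2.imwrite(f"pics/{n}2.png",cv2.resize(a,None,fx=4,fy=4,interpolation=cv2.INTER_CUBIC))
rows(np.array([.626,-.0295,.204]),Rt(.013),1)
E
```

```text
2.575 [ 0.62639186 -0.03213331  0.21030603] [[1.0, 0.009, 0.005], [0.009, -1.0, 0.002], [0.005, -0.002, -1.0]] [-0.35015691  0.68357812  0.44857611]
n 1
[-0.9, -2.6, 7.4, -0.002, -0.006, -0.004]
```

View pics/side2.png

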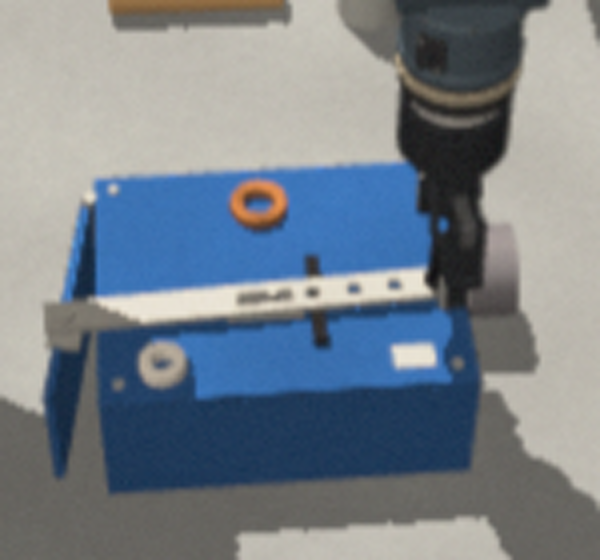

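The side view shows the fingers straddling the knob, with the near finger at (458,270). I'll make a final shift and close.

>>> {"name": "send_rows", "arguments": {"series": [[[0,-2.5,6.5,0,-0.006,-0.004],[0,0,0,0,0,0]]]}}

```text
clock: 2.88
tcp_pos: [0.6276, -0.0299, 0.2065]
orientation: [-3.14, -0.019, -0.004]
wrist_force: [0.3, -0.9, -0.0]
grip_width: 0.994
```

>>> {"name": "send_rows", "arguments": {"series": [[[0,0,0,0,0,0],[0,0,0,0,0,0],[0,0,0,0,0,0],[0,0,0,0,0,0],[0,0,0,0,0,0],[0,0,0,0,0,0]]], "gripper": -1}}

```text
clock: 3.62
tcp_pos: [0.628, -0.0297, 0.2078]
orientation: [-3.14, -0.02, -0.007]
wrist_force: [0.5, 0.2, 0.4]
grip_width: 0.163
```

```bash
python3 - <<'E'
from h import *
p,r,s=pose();print(s['clock'],p,r.as_matrix().round(3).tolist(),s['wrist_force'],s['grip_width'])
for n in("side",):
    im=arm.grab_frame(n)[:,:,::-1]
    a=im[110:250,170:320]
    cv2.imwrite(f"pics/{n}3.png",cv2.resize(a,None,fx=4,fy=4,interpolation=cv2.INTER_CUBIC))
E
```

```text
3.625 [ 0.6280418  -0.02973913  0.20778299] [[1.0, 0.013, 0.005], [0.013, -1.0, 0.002], [0.005, -0.002, -1.0]] [0.47803484 0.19761283 0.38806762] 0.16325212832752659
```

View pics/side3.png

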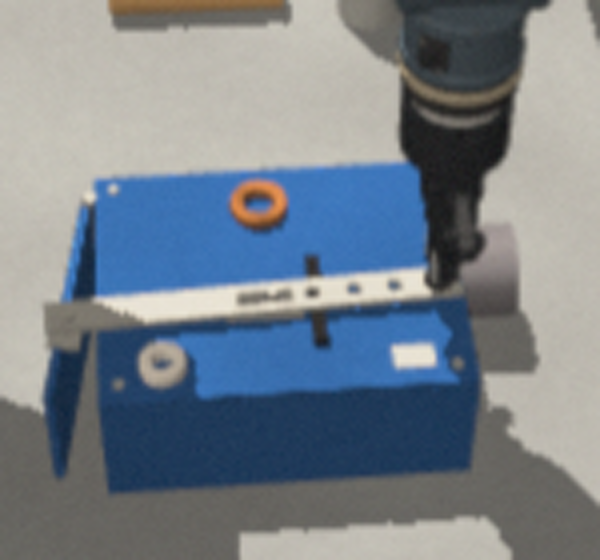

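The fingers are closed on the knob (opening 0.16), but about 5 mm too high. I'll regrip lower.

>>> {"name": "send_rows", "arguments": {"series": [[[0,0,0,0,0,0],[0,0,0,0,0,0],[0,0,2.5,0,-0.004,0],[0,0,2,0,0,0],[0,0,0,0,0,0]]], "gripper": -0.2}}

```text
clock: 4.3
tcp_pos: [0.628, -0.0297, 0.2026]
orientation: [-3.14, -0.02, 0.0]
wrist_force: [-0.3, -0.4, -0.2]
grip_width: 0.398
```

>>> {"name": "send_rows", "arguments": {"series": [[[0,0,0,0,0,0],[0,0,0,0,0,0],[0,0,0,0,0,0],[0,0,0,0,0,0],[0,0,0,0,0,0]]], "gripper": -1}}

```text
clock: 4.92
tcp_pos: [0.628, -0.0297, 0.2027]
orientation: [-3.14, -0.02, 0.0]
wrist_force: [-0.6, -0.3, 0.7]
grip_width: 0.165
```

```bash
cat >> h.py <<'E'
H=np.array([.3773,.0953])
PIV0=np.array([.3545,-.0327]); A0=np.arctan2(*(PIV0-H)[::-1]); ZU=.118
def piv(th): a=A0-th; return H+.130*np.array([np.cos(a),np.sin(a)])
def tcp(pv,yaw,t,d=.0015,up=.0307):
    x=np.array([np.cos(yaw),np.sin(yaw),0]);u=np.array([0,0,1.])
    f=.272+d; g=np.r_[pv,ZU]+x*(f*np.cos(t)-up*np.sin(t))+u*(f*np.sin(t)+up*np.cos(t))
    return g+.054*(u*np.cos(t)-x*np.sin(t))
def path(seq):
    # seq of (pv,yaw,t): rows from the measured pose through each
    p,r,s=pose()
    print("start",p.round(4))
    for pv,yaw,t in seq:
        p1,R1=tcp(pv,yaw,t),Rt(yaw,t)
        o=np.r_[r.inv().apply(p1-p)*1000,(r.inv()*R1).as_rotvec()]
        print([round(float(v),d) for v,d in zip(o,[1,1,1,3,3,3])],p1.round(4))
        p,r=p1,R1
E
python3 - <<'E'
from h import *
p,r,s=pose(); print(tcp(PIV0,.013,0),p,r.as_matrix().round(3).tolist(),s['wrist_torque'])
path([(PIV0,.012,t) for t in np.linspace(0,.25,7)[1:]])
E
```

```text
[ 0.62797689 -0.0291446   0.2027    ] [ 0.62800625 -0.02973844  0.20269869] [[1.0, 0.013, -0.0], [0.013, -1.0, 0.002], [-0.0, -0.002, -1.0]] [-0.07499287  0.01764405  0.02171298]
start [ 0.628  -0.0297  0.2027]
[-3.8, -0.3, -11.3, -0.002, 0.042, 0.001] [ 0.6242 -0.0295  0.214 ]
[-3.8, 0.0, -11.3, -0.0, 0.042, 0.0] [ 0.62   -0.0295  0.2252]
[-3.8, 0.0, -11.3, 0.0, 0.042, -0.0] [ 0.6153 -0.0296  0.2361]
[-3.8, -0.0, -11.3, -0.0, 0.042, 0.0] [ 0.6101 -0.0296  0.2469]
[-3.8, -0.0, -11.3, 0.0, 0.042, -0.0] [ 0.6045 -0.0297  0.2574]
[-3.8, 0.0, -11.3, 0.0, 0.042, 0.0] [ 0.5985 -0.0298  0.2677]
```

>>> {"name": "send_rows", "arguments": {"series": [[[-3.8,0,-11.3,0,0.042,0],[-3.8,0,-11.3,0,0.042,0],[-3.8,0,-11.3,0,0.042,0],[-3.8,0,-11.3,0,0.042,0],[-3.8,0,-11.3,0,0.042,0],[-3.8,0,-11.3,0,0.042,0],[0,0,0,0,0,0]]]}}

```text
clock: 5.8
tcp_pos: [0.5971, -0.0302, 0.268]
orientation: [-3.112, -0.019, -0.403]
wrist_force: [0.9, 0.1, -0.8]
grip_width: 0.168
```

```bash
python3 - <<'E'
from h import *
p,r,s=pose();print(s['clock'],p,r.as_matrix().round(3).tolist(),s['wrist_force'],s['grip_width'])
im=arm.grab_frame("side")[:,:,::-1]
cv2.imwrite("pics/side4.png",cv2.resize(im[120:240,170:310],None,fx=5,fy=5,interpolation=cv2.INTER_CUBIC))
E
```

```text
5.8 [ 0.59711825 -0.03017376  0.26799128] [[0.967, 0.013, 0.255], [0.012, -1.0, 0.005], [0.255, -0.002, -0.967]] [ 0.85283417  0.06165169 -0.84650161] 0.16844602945860143
```

View pics/side4.png

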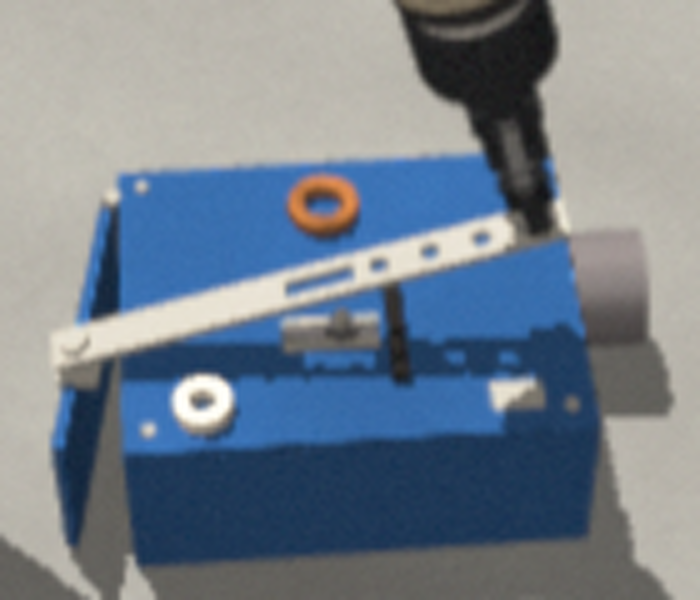

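The bar is lifted. The rail shows at (282–380, 315–352) with the pin near (343,322). I'll zoom on the pin.

```bash
python3 - <<'E'
import cv2
im=cv2.imread("pics/side4.png")
cv2.imwrite("pics/pin4.png",cv2.resize(im[290:370,260:410],None,fx=5,fy=5,interpolation=cv2.INTER_CUBIC))
E
```

```text
(no output)
```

View pics/pin4.png

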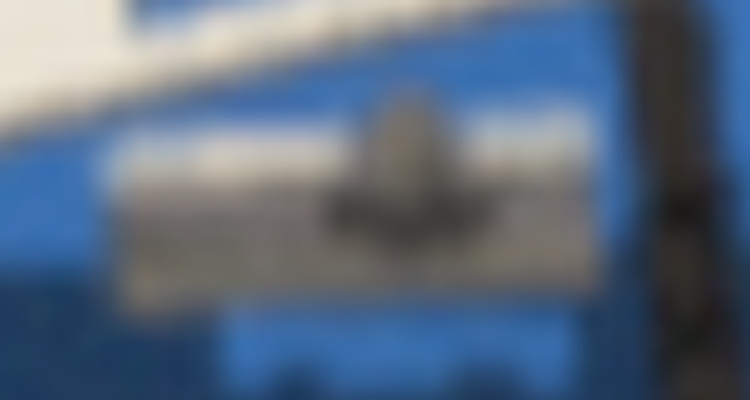

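```bash
python3 - <<'E'
from h import *
Z=lambda u,v:np.array([170+(260+(u+.5)/5-.5+.5)/5-.5,120+(290+(v+.5)/5-.5+.5)/5-.5])
print("pintop",atz('side',Z(408,115),.130),atz('side',Z(408,100),.130),"base",atz('side',Z(405,215),.115))
for q in [(115,135),(125,310),(595,290),(595,110)]: print(atz('side',Z(*q),.114).round(4))
print('rail mid',atz('side',Z(357,212),.114))
E
```

```text
pintop [ 0.5057014  -0.03104361  0.13      ] [ 0.50595019 -0.02876413  0.13      ] base [ 0.50506016 -0.0332676   0.115     ]
[ 0.4729 -0.0164  0.114 ]
[ 0.4716 -0.0431  0.114 ]
[ 0.5257 -0.0462  0.114 ]
[ 0.529  -0.0188  0.114 ]
rail mid [ 0.49966905 -0.0313367   0.114     ]
```

```bash
cat >> h.py <<'E'
from scipy.optimize import brentq
PIN=np.array([.5052,-.031])
def solve(pin): 
    th=brentq(lambda t:np.linalg.norm(pin-piv(t))-.210,0,1.1); d=pin-piv(th); return th,np.arctan2(d[1],d[0])
E
python3 - <<'E'
from h import *
th,yaw=solve(PIN); print(th,yaw,piv(th))
n=8
seq=[]
for i in range(1,n+1):
    f=i/n; pv=piv(th*f); seq.append((pv,.012+(yaw-.012)*f,.255+(.2-.255)*f))
path(seq)
E
```

```text
0.49326677218779497 -0.11629193280129826 [ 0.2966184 -0.0066337]
start [ 0.5973 -0.0301  0.2675]
[-6.2, 1.8, -1.4, -0.006, -0.008, 0.016] [ 0.591  -0.032   0.2673]
[-7.0, 1.8, -0.0, -0.004, -0.007, 0.016] [ 0.5842 -0.0338  0.2656]
[-6.9, 1.5, 0.1, -0.004, -0.007, 0.016] [ 0.5775 -0.0352  0.2639]
[-6.8, 1.2, 0.1, -0.004, -0.007, 0.016] [ 0.571  -0.0361  0.2622]
[-6.6, 0.8, 0.2, -0.004, -0.007, 0.016] [ 0.5645 -0.0367  0.2605]
[-6.5, 0.5, 0.3, -0.003, -0.007, 0.016] [ 0.5582 -0.0368  0.2588]
[-6.4, 0.2, 0.4, -0.003, -0.007, 0.016] [ 0.5521 -0.0365  0.2571]
[-6.2, -0.1, 0.5, -0.003, -0.007, 0.016] [ 0.5461 -0.0358  0.2553]
```

>>> {"name": "send_rows", "arguments": {"series": [[[-6.2,1.8,-1,-0.004,-0.008,0.016],[-7,1.8,0,-0.004,-0.007,0.016],[-7,1.5,0,-0.004,-0.007,0.016],[-6.8,1.2,0,-0.004,-0.007,0.016],[-6.6,0.8,0.2,-0.004,-0.007,0.016],[-6.5,0.5,0.3,-0.003,-0.007,0.016],[-6.4,0.2,0.4,-0.003,-0.007,0.016],[-6.2,0,0.5,-0.003,-0.007,0.016],[0,0,0,0,0,0]]]}}

```text
clock: 6.98
tcp_pos: [0.5415, -0.0542, 0.2526]
orientation: [-3.122, 0.161, -0.3]
wrist_force: [0.5, 1.4, -2.6]
grip_width: 0.168
```

```bash
python3 - <<'E'
from h import *
p,r,s=pose();print(s['clock'],p,r.as_matrix().round(3).tolist(),s['wrist_force'],s['grip_width'])
im=arm.grab_frame("side")[:,:,::-1]
cv2.imwrite("pics/side5.png",cv2.resize(im[120:240,160:300],None,fx=5,fy=5,interpolation=cv2.INTER_CUBIC))
th,yaw=solve(PIN)
path([(piv(th),yaw,t) for t in (.2,.15,.1,.08)])
E
```

```text
6.975 [ 0.54145808 -0.05421154  0.25260978] [[0.976, -0.102, 0.19], [-0.102, -0.995, -0.008], [0.19, -0.011, -0.982]] [ 0.49301767  1.43717245 -2.59233779] 0.1675040088699256
start [ 0.5417 -0.0541  0.2527]
[3.0, -18.7, -1.9, -0.014, 0.008, 0.012] [ 0.5461 -0.0358  0.2553]
[3.9, 0.0, 13.8, 0.0, -0.05, 0.0] [ 0.5526 -0.0365  0.2426]
[3.9, -0.0, 13.8, 0.0, -0.05, 0.0] [ 0.5585 -0.0372  0.2296]
[1.6, 0.0, 5.5, -0.0, -0.02, 0.0] [ 0.5607 -0.0375  0.2243]
```

View pics/side5.png

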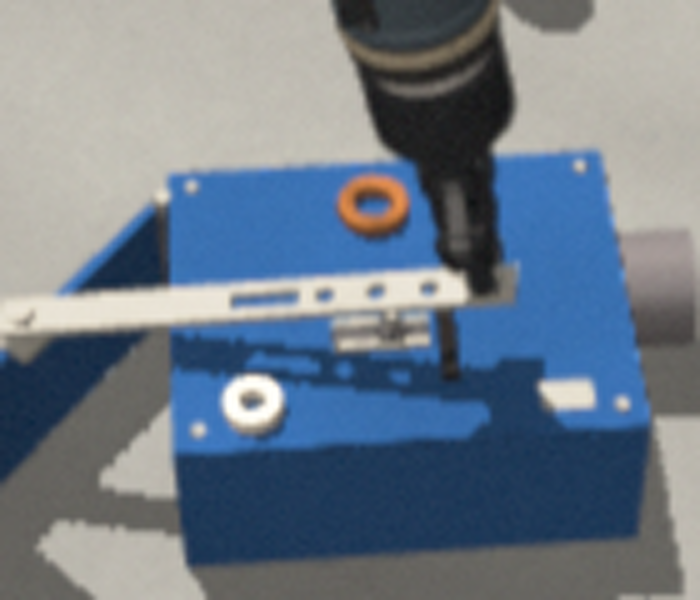

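The door is open. The middle hole is at (375,290) and the pin at (392,325). The tool has drifted 18 mm in y, so I'll correct that first.

>>> {"name": "send_rows", "arguments": {"series": [[[1.5,-9,-1,-0.007,0.004,0.006],[1.5,-9,-1,-0.007,0.004,0.006],[0,0,0,0,0,0]]]}}

```text
clock: 7.4
tcp_pos: [0.5449, -0.0506, 0.2554]
orientation: [3.12, -0.146, 0.313]
wrist_force: [0.8, 1.3, -0.8]
grip_width: 0.166
```

```bash
python3 - <<'E'
from h import *
p,r,s=pose();print(s['clock'],p,r.as_matrix().round(3).tolist(),s['wrist_force'],s['grip_width'])
th,yaw=solve(PIN)
path([(piv(th),yaw,t) for t in (.2,.15,.1,.08)])
E
```

```text
7.4 [ 0.54488667 -0.05062003  0.2554468 ] [[0.976, -0.093, 0.198], [-0.092, -0.996, -0.012], [0.198, -0.006, -0.98]] [ 0.81021731  1.31669752 -0.75383965] 0.16592561881091275
start [ 0.5449 -0.0506  0.2554]
[-0.2, -14.9, 0.2, -0.011, 0.0, 0.021] [ 0.5461 -0.0358  0.2553]
[3.9, 0.0, 13.8, 0.0, -0.05, 0.0] [ 0.5526 -0.0365  0.2426]
[3.9, -0.0, 13.8, 0.0, -0.05, 0.0] [ 0.5585 -0.0372  0.2296]
[1.6, 0.0, 5.5, -0.0, -0.02, 0.0] [ 0.5607 -0.0375  0.2243]
```

```bash
python3 - <<'E'
from h import *
s=arm.get_state();print(s['qpos'].round(3),s['joint_vel'].round(3),s['joint_efforts'].round(2),s['wrist_torque'],s['wrist_force'])
E
```

```text
[-0.096  0.177 -0.24   0.954  0.007  3.141] [ 0.002  0.002 -0.001 -0.002 -0.    -0.002] [ -0.36 -50.44  35.49  -2.07  -0.07  -0.3 ] [-0.01201965  0.15664418 -0.30842537] [ 0.81021731  1.31669752 -0.75383965]
```

Joint 6 is at its limit (3.14), so the tool can't follow the bar's yaw. The knob is round, so I'll hold the tool yaw near -0.04 and let the knob turn in the pads.

```bash
cat >> h.py <<'E'
def tcp2(pv,yaw,t,ty,d=.0015,up=.0307):
    x=np.array([np.cos(yaw),np.sin(yaw),0]);u=np.array([0,0,1.])
    g=np.r_[pv,ZU]+x*(.272*np.cos(t)-up*np.sin(t))+u*(.272*np.sin(t)+up*np.cos(t))
    X=Rt(ty,t).as_matrix(); return g+d*X[:,0]-.054*X[:,2]
def path2(seq):
    p,r,s=pose(); print(s['clock'],"start",p.round(4),s['qpos'].round(3)[[0,4,5]],s['wrist_force'].round(1),s['wrist_torque'].round(2),s['grip_width'].round(3)); print(r.as_matrix().round(3).tolist())
    for pv,yaw,t,ty in seq:
        p1,R1=tcp2(pv,yaw,t,ty),Rt(ty,t)
        o=np.r_[r.inv().apply(p1-p)*1000,(r.inv()*R1).as_rotvec()]
        print([round(float(v),d) for v,d in zip(o,[1,1,1,3,3,3])],p1.round(4)); p,r=p1,R1
E
python3 - <<'E'
from h import *
th,yaw=solve(PIN)
path2([(piv(th),yaw,t,-.04) for t in (.2,.15,.1,.08)])
E
```

```text
Traceback (most recent call last):
  File "h.py", line 55, in path2
    p,r,s=pose(); print(s['clock'],"start",p.round(4),s['qpos'].round(3)[[0,4,5]],s['wrist_force'].round(1),s['wrist_torque'].round(2),s['grip_width'].round(3)); print(r.as_matrix().round(3).tolist())
                                                                                                                                       ^^^^^^^^^^^^^^^^^^^^^
AttributeError: 'float' object has no attribute 'round'
```

```bash
sed -i "s/s\['grip_width'\].round(3)/round(s['grip_width'],3)/" h.py
python3 - <<'E'
from h import *
th,yaw=solve(PIN)
path2([(piv(th),yaw,t,-.04) for t in (.2,.15,.1,.08)])
E
```

```text
7.4 start [ 0.5449 -0.0506  0.2554] [-0.096  0.007  3.141] [ 0.8  1.3 -0.8] [-0.01  0.16 -0.31] 0.166
[[0.976, -0.093, 0.198], [-0.092, -0.996, -0.012], [0.198, -0.006, -0.98]]
[-0.2, -14.2, 0.2, 0.004, 0.0, -0.053] [ 0.5461 -0.0365  0.2553]
[3.9, 0.3, 13.8, 0.0, -0.05, -0.0] [ 0.5526 -0.037   0.2426]
[3.9, 0.2, 13.8, -0.0, -0.05, 0.0] [ 0.5585 -0.0375  0.2296]
[1.6, 0.1, 5.5, 0.0, -0.02, 0.0] [ 0.5607 -0.0377  0.2243]
```

>>> {"name": "send_rows", "arguments": {"series": [[[0,-5,0,0,0,-0.018],[0,-5,0,0,0,-0.018],[0,-4.2,0,0,0,-0.018],[0,0,0,0,0,0]]]}}

```text
clock: 7.9
tcp_pos: [0.5468, -0.0351, 0.2559]
orientation: [3.117, -0.055, 0.315]
wrist_force: [1.7, 0.7, -1.2]
grip_width: 0.169
```

```bash
python3 - <<'E'
from h import *
th,yaw=solve(PIN)
path2([(piv(th),yaw,t,-.04) for t in (.2,.15,.1,.08)])
im=arm.grab_frame("side")[:,:,::-1]
cv2.imwrite("pics/side6.png",cv2.resize(im[120:240,160:300],None,fx=5,fy=5,interpolation=cv2.INTER_CUBIC))
E
```

```text
7.9 start [ 0.5468 -0.0351  0.2559] [-6.500e-02  1.000e-03  3.112e+00] [ 1.7  0.7 -1.2] [ 0.25  0.02 -0.29] 0.169
[[0.979, -0.036, 0.2], [-0.034, -0.999, -0.012], [0.2, 0.005, -0.98]]
[-0.7, 1.4, 0.4, 0.004, -0.001, 0.005] [ 0.5461 -0.0365  0.2553]
[3.9, 0.3, 13.8, 0.0, -0.05, -0.0] [ 0.5526 -0.037   0.2426]
[3.9, 0.2, 13.8, -0.0, -0.05, 0.0] [ 0.5585 -0.0375  0.2296]
[1.6, 0.1, 5.5, 0.0, -0.02, 0.0] [ 0.5607 -0.0377  0.2243]
```

View pics/side6.png

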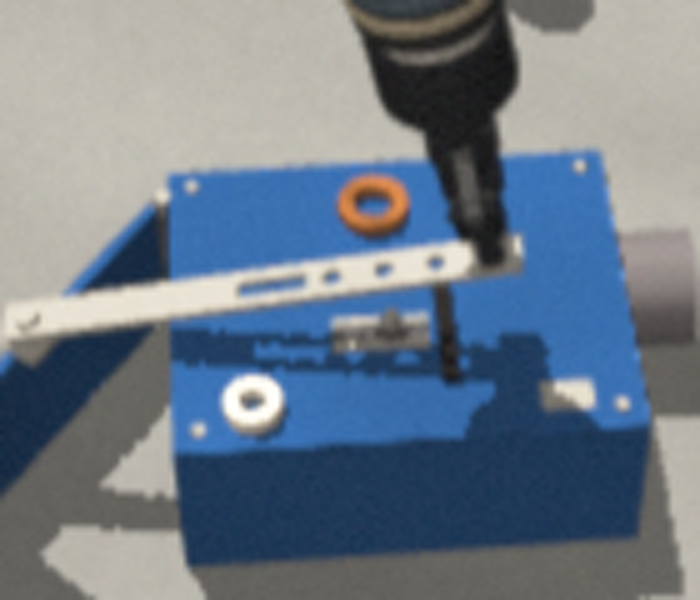

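Holes are at (332,276), (384,269) and (436,261), the pivot rivet at (28,320), and the pin at (392,322). I'll compare these with the model.

```bash
python3 - <<'E'
from h import *
Z=lambda u,v:np.array([160+(u+.5)/5-.5,120+(v+.5)/5-.5])
th,yaw=solve(PIN)
t=.2
def bar(pv,yaw,t,L,up=.005):
    x=np.array([np.cos(yaw),np.sin(yaw),0]);u=np.array([0,0,1.])
    return np.r_[pv,ZU]+x*(L*np.cos(t)-up*np.sin(t))+u*(L*np.sin(t)+up*np.cos(t))
obs={0:Z(28,320),.18:Z(332,276),.21:Z(384,269),.24:Z(436,261)}
for L,o in obs.items():
    print(L,o.round(2),proj('side',bar(piv(th),yaw,t,L))[0].round(2))
# fit knob xy & tilt consistent with the door circle: params th,yaw,t
f=least_squares(lambda q:np.concatenate([proj('side',bar(piv(q[0]),q[1],q[2],L))[0]-o for L,o in obs.items()]),[th,yaw,t])
print(th,yaw,f.x,f.cost,bar(piv(f.x[0]),f.x[1],0,.21),piv(f.x[0]))
# pin
print("pin proj",proj('side',[*PIN,.130])[0], "obs~",Z(392,318))
E
```

```text
0 [165.2 183.6] [164.61 183.48]
0.18 [226.  174.8] [225.41 175.42]
0.21 [236.4 173.4] [235.79 174.05]
0.24 [246.8 171.8] [246.23 172.67]
0.49326677218779497 -0.11629193280129826 [ 0.4791621  -0.09591956  0.19724308] 0.01571043996631092 [ 0.5070988  -0.02787375  0.123     ] [ 0.29806412 -0.00776151]
pin proj [237.66498723 182.12328622] obs~ [238.  183.2]
```

```bash
python3 - <<'E'
from h import *
im=arm.grab_frame("side")[:,:,::-1]
cv2.imwrite("pics/pin7.png",cv2.resize(im[165:195,220:255],None,fx=20,fy=20,interpolation=cv2.INTER_CUBIC))
# predicted outlines for candidate pin
for P in ([.5057,-.031],[.5052,-.033]):
    print(P,[((proj('side',[*P,z])[0]-[220,165]+.5)*20-.5).round(0) for z in (.130,.115)])
E
```

```text
[0.5057, -0.031] [array([366., 352.]), array([367., 420.])]
[0.5052, -0.033] [array([364., 362.]), array([365., 430.])]
```

View pics/pin7.png

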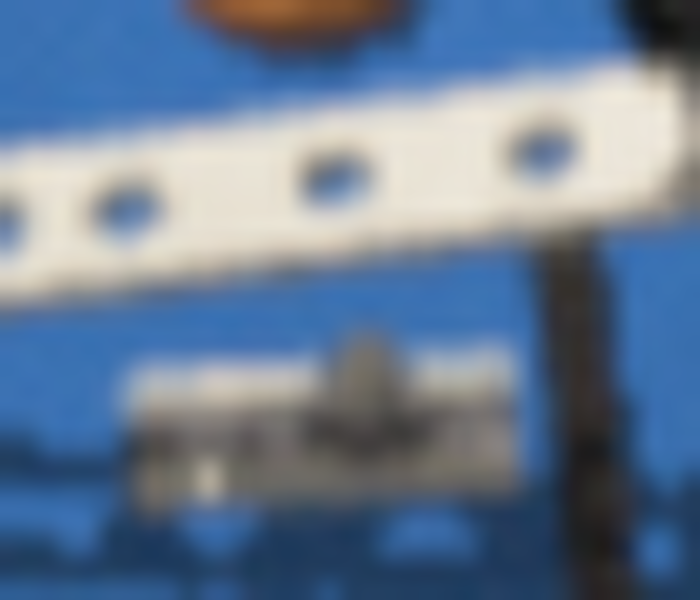

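```bash
cat >> h.py <<'E'
def kn(pv,yaw,t): 
    return tcp2(pv,yaw,t,-.04)
CUR=(0.4792,-0.0959,.1972); PCUR=np.array([.5468,-.0351,.2559])
BIAS=PCUR-tcp2(piv(CUR[0]),CUR[1],CUR[2],-.04)
def path3(pin,ts,ty=-.04):
    th,yaw=solve(np.array(pin)); print("th,yaw",round(th,3),round(yaw,3))
    p,r,s=pose(); print(s['clock'],"start",p.round(4),s['qpos'].round(3)[[0,4,5]],s['wrist_force'].round(1),s['wrist_torque'].round(2),round(s['grip_width'],3))
    for t in ts:
        p1,R1=tcp2(piv(th),yaw,t,ty)+BIAS,Rt(ty,t)
        o=np.r_[r.inv().apply(p1-p)*1000,(r.inv()*R1).as_rotvec()]
        print([round(float(v),d) for v,d in zip(o,[1,1,1,3,3,3])],p1.round(4)); p,r=p1,R1
E
python3 - <<'E'
from h import *
print(BIAS)
path3([.5058,-.031],[.2,.165,.13,.1,.08])
E
```

```text
[-0.00167406 -0.00274164  0.00125625]
th,yaw 0.488 -0.114
8.0 start [ 0.5467 -0.0354  0.2559] [-6.500e-02  1.000e-03  3.112e+00] [ 1.3  0.5 -0.7] [ 0.2  -0.11 -0.26] 0.164
[-1.4, 3.8, -1.0, 0.004, -0.001, 0.005] [ 0.545  -0.0391  0.2566]
[2.8, 0.2, 9.6, 0.0, -0.035, 0.0] [ 0.5497 -0.0395  0.2477]
[2.8, 0.2, 9.6, 0.0, -0.035, 0.0] [ 0.554  -0.0399  0.2387]
[2.4, 0.1, 8.2, -0.0, -0.03, -0.0] [ 0.5574 -0.0401  0.2308]
[1.6, 0.1, 5.5, 0.0, -0.02, 0.0] [ 0.5596 -0.0403  0.2255]
```

>>> {"name": "send_rows", "arguments": {"series": [[[-1.4,3.8,-1,0.004,0,0.005],[2.8,0.2,9.6,0,-0.035,0],[2.8,0.2,9.6,0,-0.035,0],[2.4,0.1,8.2,0,-0.03,0],[0,0,0,0,0,0]]]}}

```text
clock: 8.62
tcp_pos: [0.5584, -0.0408, 0.2282]
orientation: [3.137, -0.066, 0.145]
wrist_force: [1.2, 1.9, -0.9]
grip_width: 0.169
```

```bash
python3 - <<'E'
from h import *
path3([.5058,-.031],[.1,.09,.08,.07])
im=arm.grab_frame("side")[:,:,::-1]
cv2.imwrite("pics/side8.png",cv2.resize(im[160:200,160:270],None,fx=7,fy=7,interpolation=cv2.INTER_CUBIC))
E
```

```text
th,yaw 0.488 -0.114
8.625 start [ 0.5584 -0.0408  0.2282] [-0.075  0.004  3.109] [ 1.2  1.9 -0.9] [ 0.3  -0.18 -0.45] 0.169
[-0.7, -0.6, -2.7, -0.001, 0.007, -0.002] [ 0.5574 -0.0401  0.2308]
[0.8, 0.0, 2.7, 0.0, -0.01, 0.0] [ 0.5585 -0.0402  0.2282]
[0.8, 0.0, 2.7, 0.0, -0.01, 0.0] [ 0.5596 -0.0403  0.2255]
[0.8, 0.0, 2.7, 0.0, -0.01, -0.0] [ 0.5606 -0.0404  0.2229]
```

View pics/side8.png

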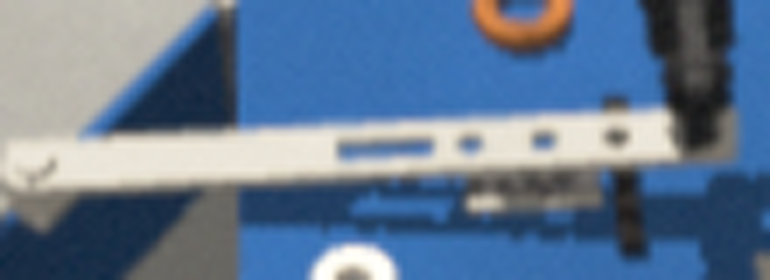

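Holes are at (470,143), (543,139) and (616,136), with the rivet at (33,163). I'll refit.

```bash
cat >> h.py <<'E'
def bar(pv,yaw,t,L,up=.005):
    x=np.array([np.cos(yaw),np.sin(yaw),0]);u=np.array([0,0,1.])
    return np.r_[pv,ZU]+x*(L*np.cos(t)-up*np.sin(t))+u*(L*np.sin(t)+up*np.cos(t))
def fitbar(obs,q0=(.488,-.114,.09)):
    f=least_squares(lambda q:np.concatenate([proj('side',bar(piv(q[0]),q[1],q[2],L))[0]-o for L,o in obs.items()]),q0)
    print(f.x.round(4),f.cost.round(3),"hole level",bar(piv(f.x[0]),f.x[1],0,.21,0).round(4),"hole now",bar(piv(f.x[0]),f.x[1],f.x[2],.21,0).round(4)); return f.x
E
python3 - <<'E'
from h import *
im=cv2.imread("pics/side8.png")
g=im[100:185,430:650]; cv2.imwrite("pics/z8.png",cv2.resize(g,None,fx=3.5,fy=3.5,interpolation=cv2.INTER_CUBIC))
Z=lambda u,v:np.array([160+(u+.5)/7-.5,160+(v+.5)/7-.5])
o={0:Z(33,164),.18:Z(470,143),.21:Z(543,139),.24:Z(616,136)}
fitbar(o); o.pop(0); fitbar(o)
E
```

```text
[ 0.5057 -0.071   0.032 ] 0.062 hole level [ 0.5048 -0.0205  0.118 ] hole now [ 0.5047 -0.0205  0.1247]
[ 0.5009 -0.0917  0.0574] 0.005 hole level [ 0.505  -0.0252  0.118 ] hole now [ 0.5046 -0.0252  0.13  ]
```

View pics/z8.png

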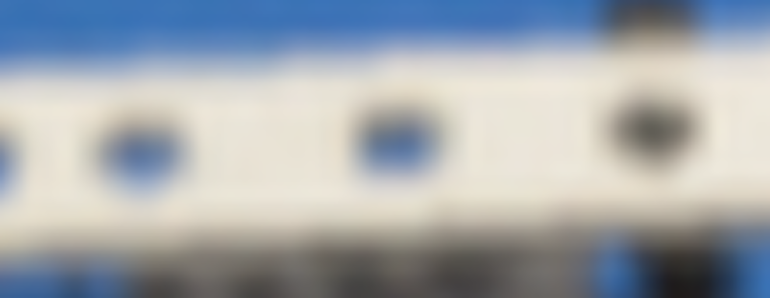

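```bash
cat >> h.py <<'E'
def fitbar2(obs,t):
    f=least_squares(lambda q:np.concatenate([proj('side',bar(piv(q[0]),q[1],t,L))[0]-o for L,o in obs.items()]),(.488,-.114))
    print(f.x.round(4),f.cost.round(3),"hole level",bar(piv(f.x[0]),f.x[1],0,.21,0).round(4),"hole now",bar(piv(f.x[0]),f.x[1],t,.21,0).round(4),"res",f.fun.round(2)); return f.x
E
python3 - <<'E'
from h import *
Z=lambda u,v:np.array([160+(u+.5)/7-.5,160+(v+.5)/7-.5])
o={0:Z(33,164),.18:Z(470,143),.21:Z(543,140),.24:Z(616,136)}
for t in(.085,.09,.095):fitbar2(o,t)
Y=lambda u,v:np.array([160+(u+.5)/5-.5,120+(v+.5)/5-.5])
o={0:Y(28,320),.18:Y(332,276),.21:Y(384,269),.24:Y(436,261)}
for t in(.19,.2,.205):fitbar2(o,t)
E
```

```text
[ 0.4997 -0.1165] 0.138 hole level [ 0.5045 -0.0305  0.118 ] hole now [ 0.5038 -0.0304  0.1358] res [ 0.29  0.34 -0.16  0.08 -0.15 -0.04 -0.12 -0.02]
[ 0.4988 -0.1206] 0.156 hole level [ 0.5045 -0.0314  0.118 ] hole now [ 0.5037 -0.0313  0.1369] res [ 0.31  0.36 -0.18  0.08 -0.16 -0.04 -0.12 -0.03]
[ 0.4978 -0.1247] 0.177 hole level [ 0.5045 -0.0324  0.118 ] hole now [ 0.5036 -0.0323  0.1379] res [ 0.34  0.38 -0.19  0.08 -0.18 -0.05 -0.13 -0.03]
[ 0.4813 -0.0901] 0.02 hole level [ 0.507  -0.0265  0.118 ] hole now [ 0.5032 -0.0261  0.1577] res [-0.14  0.1   0.04  0.04  0.01 -0.06  0.03  0.03]
[ 0.4783 -0.0981] 0.016 hole level [ 0.5071 -0.0284  0.118 ] hole now [ 0.503  -0.028   0.1597] res [-0.05  0.15  0.01  0.05 -0.03 -0.06 -0.    0.02]
[ 0.4767 -0.1021] 0.021 hole level [ 0.5072 -0.0294  0.118 ] hole now [ 0.5028 -0.0289  0.1607] res [-0.    0.18 -0.01  0.06 -0.05 -0.06 -0.02  0.01]
```

The hole is about 1 mm short of the pin in x, and y is level. I'll lower with a small x correction until just above the pin.

```bash
python3 - <<'E'
from h import *
path3([.5066,-.031],[.078,.066,.058,.05,.042,.034,.026,.018,.01,0])
E
```

```text
th,yaw 0.481 -0.111
8.675 start [ 0.5582 -0.0408  0.2286] [-0.075  0.004  3.109] [ 1.2  1.4 -0.9] [ 0.33 -0.16 -0.47] 0.166
[2.0, -0.7, 3.8, -0.001, -0.015, -0.002] [ 0.5606 -0.0402  0.225 ]
[1.0, 0.0, 3.3, 0.0, -0.012, -0.0] [ 0.5619 -0.0403  0.2218]
[0.7, 0.0, 2.2, 0.0, -0.008, -0.0] [ 0.5627 -0.0403  0.2197]
[0.7, 0.0, 2.2, 0.0, -0.008, 0.0] [ 0.5635 -0.0404  0.2175]
[0.7, 0.0, 2.2, -0.0, -0.008, -0.0] [ 0.5643 -0.0404  0.2154]
[0.7, 0.0, 2.2, 0.0, -0.008, 0.0] [ 0.565  -0.0405  0.2132]
[0.7, 0.0, 2.2, -0.0, -0.008, 0.0] [ 0.5658 -0.0405  0.211 ]
[0.7, 0.0, 2.2, -0.0, -0.008, -0.0] [ 0.5665 -0.0406  0.2089]
[0.7, 0.0, 2.2, 0.0, -0.008, 0.0] [ 0.5672 -0.0406  0.2067]
[0.8, 0.0, 2.7, -0.0, -0.01, -0.0] [ 0.568  -0.0407  0.204 ]
```

>>> {"name": "send_rows", "arguments": {"series": [[[1.8,-0.7,3.4,0,-0.013,0],[1,0,3,0,-0.012,0],[0,0,0,0,0,0]]]}}

```text
clock: 9.05
tcp_pos: [0.5615, -0.04, 0.2223]
orientation: [3.139, -0.065, 0.105]
wrist_force: [0.5, 1.6, -0.6]
grip_width: 0.169
```

```bash
python3 - <<'E'
from h import *
path3([.5066,-.031],[.066,.058,.05,.042,.034])
im=arm.grab_frame("side")[:,:,::-1]
cv2.imwrite("pics/side9.png",cv2.resize(im[160:200,160:270],None,fx=7,fy=7,interpolation=cv2.INTER_CUBIC))
E
```

```text
th,yaw 0.481 -0.111
9.05 start [ 0.5615 -0.04    0.2223] [-7.200e-02  3.000e-03  3.111e+00] [ 0.5  1.6 -0.6] [ 0.25 -0.15 -0.47] 0.169
[0.3, 0.2, 0.5, -0.001, -0.001, -0.002] [ 0.5619 -0.0403  0.2218]
[0.7, 0.0, 2.2, 0.0, -0.008, -0.0] [ 0.5627 -0.0403  0.2197]
[0.7, 0.0, 2.2, 0.0, -0.008, 0.0] [ 0.5635 -0.0404  0.2175]
[0.7, 0.0, 2.2, -0.0, -0.008, -0.0] [ 0.5643 -0.0404  0.2154]
[0.7, 0.0, 2.2, 0.0, -0.008, 0.0] [ 0.565  -0.0405  0.2132]
```

View pics/side9.png

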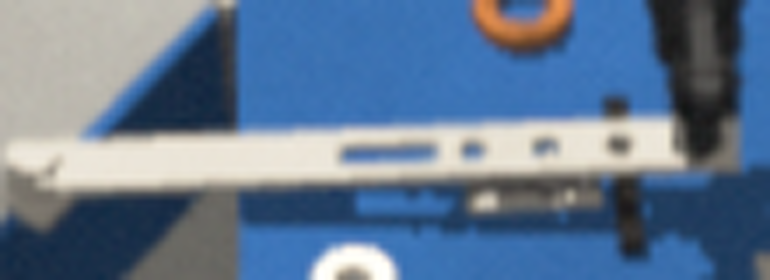

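```bash
python3 - <<'E'
from h import *
im=cv2.imread("pics/side9.png")
g=im[110:195,430:650]; cv2.imwrite("pics/z9.png",cv2.resize(g,None,fx=3.5,fy=3.5,interpolation=cv2.INTER_CUBIC))
Z=lambda u,v:np.array([160+(u+.5)/7-.5,160+(v+.5)/7-.5])
o={.18:Z(473,149),.21:Z(545,146.5),.24:Z(619,143)}
for t in(.063,.068,.073):fitbar2(o,t)
E
```

```text
[ 0.4903 -0.1109] 0.008 hole level [ 0.5056 -0.0301  0.118 ] hole now [ 0.5052 -0.0301  0.1312] res [-0.06  0.04  0.09 -0.05 -0.03  0.01]
[ 0.4894 -0.115 ] 0.008 hole level [ 0.5056 -0.031   0.118 ] hole now [ 0.5051 -0.031   0.1323] res [-0.07  0.04  0.09 -0.05 -0.03  0.01]
[ 0.4884 -0.1191] 0.009 hole level [ 0.5056 -0.032   0.118 ] hole now [ 0.5051 -0.0319  0.1333] res [-0.07  0.04  0.09 -0.05 -0.02  0.01]
```

View pics/z9.png

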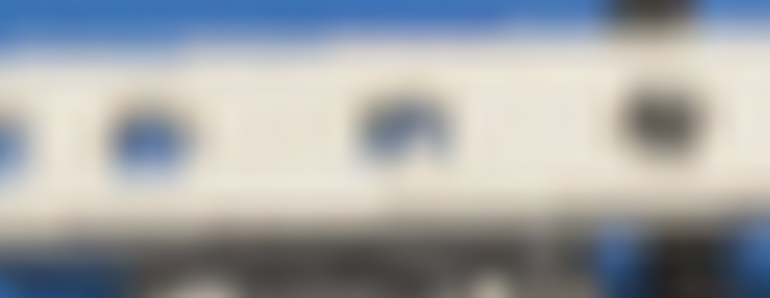

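The hole is aligned (0.5056, -0.031 against the pin at 0.5058, -0.031), and the pin top shows inside it. I'll feel downwards.

>>> {"name": "send_rows", "arguments": {"series": [[[0.7,0,2,0,-0.008,0],[0.6,0,2,0,-0.008,0]]]}}

```text
clock: 9.35
tcp_pos: [0.563, -0.0401, 0.2189]
orientation: [3.14, -0.066, 0.081]
wrist_force: [1.3, 2.5, -2.0]
grip_width: 0.171
```

>>> {"name": "send_rows", "arguments": {"series": [[[0.6,0,2,0,-0.008,0]]]}}

```text
clock: 9.48
tcp_pos: [0.5638, -0.0402, 0.2169]
orientation: [-3.14, 0.066, -0.068]
wrist_force: [1.4, 1.5, -1.3]
grip_width: 0.163
```

```bash
python3 - <<'E'
from h import *
path3([.506,-.031],[.05,.042,.034])
im=arm.grab_frame("side")[:,:,::-1]
cv2.imwrite("pics/z10.png",cv2.resize(im[170:195,215:260],None,fx=16,fy=16,interpolation=cv2.INTER_CUBIC))
E
```

```text
th,yaw 0.486 -0.114
9.475 start [ 0.5638 -0.0402  0.2169] [-7.200e-02  2.000e-03  3.111e+00] [ 1.4  1.5 -1.3] [ 0.32 -0.31 -0.38] 0.163
[-0.9, 0.4, -0.7, -0.001, 0.007, -0.002] [ 0.5629 -0.0405  0.2175]
[0.7, 0.0, 2.2, -0.0, -0.008, -0.0] [ 0.5636 -0.0406  0.2154]
[0.7, 0.0, 2.2, 0.0, -0.008, 0.0] [ 0.5644 -0.0406  0.2132]
```

View pics/z10.png

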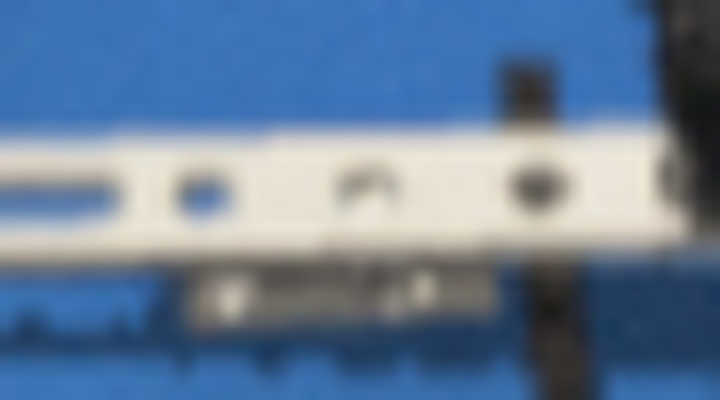

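The pin appears in the middle hole at (368,200). At this height a miss would push up with about 8 N, and there is no upward force, so the pin has entered. I'll continue lowering.

>>> {"name": "send_rows", "arguments": {"series": [[[0.5,0,2.2,0,-0.008,0],[0.5,0,2.2,0,-0.008,0]]]}}

```text
clock: 9.78
tcp_pos: [0.5654, -0.0402, 0.2121]
orientation: [-3.14, 0.066, -0.042]
wrist_force: [1.9, 1.5, -2.0]
grip_width: 0.165
```

```bash
python3 - <<'E'
from h import *
path3([.506,-.031],[.026,.018,.01,0])
E
```

```text
th,yaw 0.486 -0.114
9.775 start [ 0.5654 -0.0402  0.2121] [-7.200e-02  2.000e-03  3.112e+00] [ 1.9  1.5 -2. ] [ 0.28 -0.47 -0.39] 0.165
[-0.3, 0.4, 1.0, -0.001, -0.0, -0.002] [ 0.5651 -0.0407  0.211 ]
[0.7, 0.0, 2.2, -0.0, -0.008, -0.0] [ 0.5659 -0.0407  0.2089]
[0.7, 0.0, 2.2, 0.0, -0.008, 0.0] [ 0.5666 -0.0408  0.2067]
[0.8, 0.0, 2.7, -0.0, -0.01, -0.0] [ 0.5674 -0.0408  0.204 ]
```

>>> {"name": "send_rows", "arguments": {"series": [[[0,0.3,2.2,0,-0.008,0],[0.4,0,2.2,0,-0.008,0]]]}}

```text
clock: 10.02
tcp_pos: [0.5662, -0.0406, 0.2074]
orientation: [-3.14, 0.066, -0.015]
wrist_force: [2.1, 1.7, -1.2]
grip_width: 0.167
```

>>> {"name": "send_rows", "arguments": {"series": [[[0.4,0,1.8,0,-0.008,0],[0,0,0,0,0,0]]]}}

```text
clock: 10.28
tcp_pos: [0.5667, -0.0406, 0.2052]
orientation: [-3.14, 0.066, -0.001]
wrist_force: [0.5, 2.5, -2.1]
grip_width: 0.167
```

```bash
python3 - <<'E'
from h import *
path3([.506,-.031],[.0])
im=arm.grab_frame("side")[:,:,::-1]
cv2.imwrite("pics/z11.png",cv2.resize(im[165:200,215:265],None,fx=14,fy=14,interpolation=cv2.INTER_CUBIC))
E
```

```text
th,yaw 0.486 -0.114
10.275 start [ 0.5667 -0.0406  0.2052] [-7.200e-02  1.000e-03  3.111e+00] [ 0.5  2.5 -2.1] [ 0.29 -0.45 -0.47] 0.167
[0.7, 0.2, 1.2, -0.001, -0.0, -0.002] [ 0.5674 -0.0408  0.204 ]
```

View pics/z11.png

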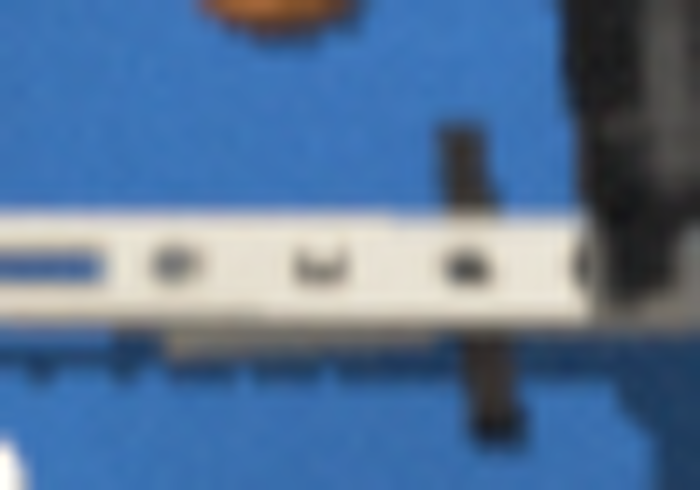

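The pin shows through the middle hole at (320,262). I'll lower the last 2 mm until it is level.

>>> {"name": "send_rows", "arguments": {"series": [[[0.2,0,1.3,0,0,0],[0,0,1.2,0,0,0],[0,0,0,0,0,0]]]}}

```text
clock: 10.7
tcp_pos: [0.5668, -0.0406, 0.2029]
orientation: [-3.14, 0.066, -0.002]
wrist_force: [2.2, 1.9, -0.7]
grip_width: 0.168
```

>>> {"name": "send_rows", "arguments": {"series": [[[0,0,0,0,0,0],[0,0,0,0,0,0],[0,0,0,0,0,0],[0,0,0,0,0,0]]], "gripper": 0.2}}

```text
clock: 11.2
tcp_pos: [0.566, -0.041, 0.203]
orientation: [3.141, -0.064, -0.0]
wrist_force: [-0.5, -0.9, 0.3]
grip_width: 0.603
```

>>> {"name": "send_rows", "arguments": {"series": [[[0,0,-10,0,0,0],[0,0,-20,0,0,0],[0,0,-30,0,0,0],[0,0,-40,0,0,0],[0,0,0,0,0,0]]]}}

```text
clock: 11.82
tcp_pos: [0.5659, -0.041, 0.3086]
orientation: [3.141, -0.064, 0.001]
wrist_force: [-0.4, 0.4, 0.2]
grip_width: 0.599
```

```bash
python3 - <<'E'
from h import *
s=arm.get_state();print(s['clock'],s['tcp_pos'],s['wrist_force'],s['wrist_torque'],s['grip_width'])
im=arm.grab_frame("side")[:,:,::-1]
cv2.imwrite("pics/side12.png",cv2.resize(im[130:230,150:300],None,fx=5,fy=5,interpolation=cv2.INTER_CUBIC))
cv2.imwrite("pics/z12.png",cv2.resize(im[165:200,215:270],None,fx=14,fy=14,interpolation=cv2.INTER_CUBIC))
E
```

```text
11.825 [ 0.56592566 -0.04097058  0.30857584] [-0.39232987  0.3864481   0.17463465] [ 0.06110977 -0.03769354 -0.04667156] 0.5990047791158469
```

View pics/side12.png

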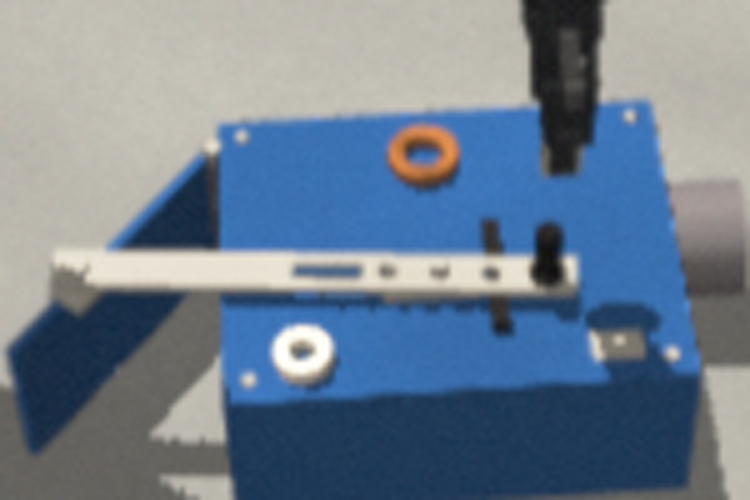

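View pics/z12.png

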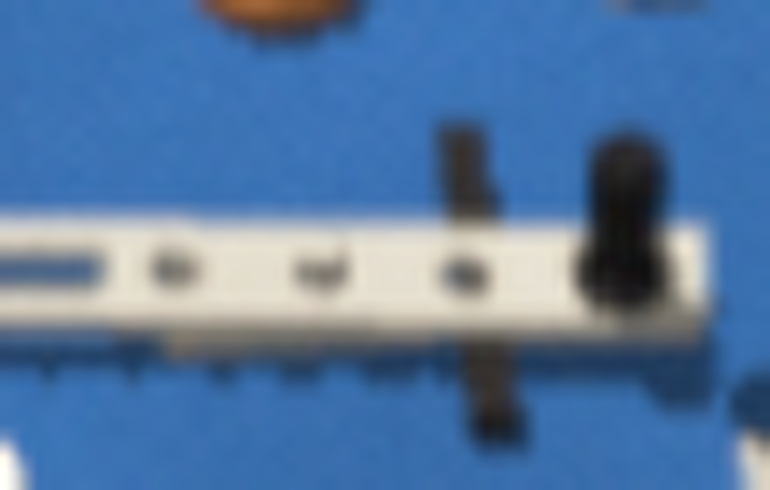

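The pin fills the middle hole at (322,265), and the fingers are clear of the knob. I'll move the arm aside to check with the top camera.

>>> {"name": "send_rows", "arguments": {"series": [[[-20,50,-5,0,0,0],[-20,55,-5,0,0,0],[-20,55,0,0,0,0],[-20,55,0,0,0,0],[-20,55,0,0,0,0],[-20,50,0,0,0,0],[0,0,0,0,0,0]]]}}

```text
clock: 12.75
tcp_pos: [0.4275, -0.3637, 0.3112]
orientation: [-3.138, 0.058, 0.014]
wrist_force: [0.9, -0.0, -0.3]
grip_width: 0.604
```

```bash
python3 - <<'E'
from h import *
s=arm.get_state();print(s['clock'],s['tcp_pos'],s['wrist_force'])
im=arm.grab_frame("side")[:,:,::-1]; cv2.imwrite("pics/side13.png",im)
im=arm.grab_frame("top")[:,:,::-1]; cv2.imwrite("pics/top13f.png",im)
cv2.imwrite("pics/top13.png",cv2.resize(im[140:275,205:305],None,fx=4.4,fy=4.4,interpolation=cv2.INTER_CUBIC))
Z=lambda u,v:np.array([215+(u+.5)/14-.5,165+(v+.5)/14-.5])
o={.18:Z(175,270),.21:Z(322,268),.24:Z(465,273)}
fitbar2(o,0); fitbar(o)
th,yaw=solve(np.array([.5058,-.031]))
for L in(.18,.21,.24): print(((proj('side',bar(piv(th),yaw,0,L))[0]-[215,165]+.5)*14-.5).round())
print('knob top',((proj('side',bar(piv(th),yaw,0,.272,.041))[0]-[215,165]+.5)*14-.5).round())
E
```

```text
12.75 [ 0.42752381 -0.36373993  0.31124567] [ 0.93106187 -0.04090477 -0.31571944]
[ 0.4993 -0.1207] 0.03 hole level [ 0.5045 -0.0314  0.118 ] hole now [ 0.5045 -0.0314  0.118 ] res [ 0.01 -0.04 -0.1   0.17  0.08 -0.12]
[ 0.5    -0.1025 -0.0212] 0.028 hole level [ 0.5048 -0.0276  0.118 ] hole now [ 0.5048 -0.0276  0.1136]
[181. 268.]
[327. 268.]
[472. 269.]
knob top [633. 152.]
```

View pics/top13.png

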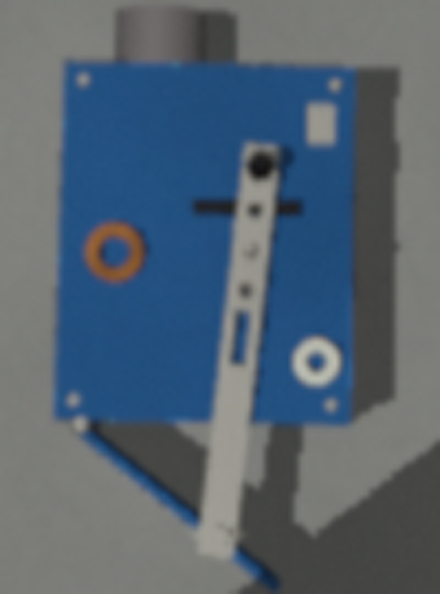

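View pics/side13.png

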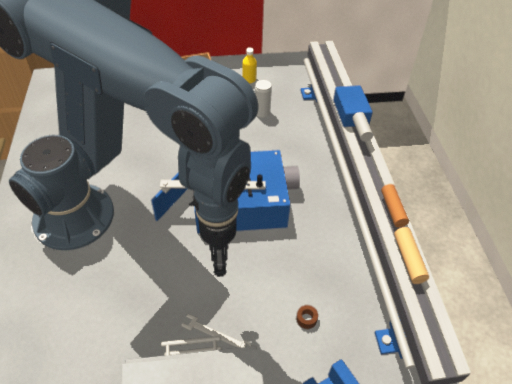

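The top view shows the pin in the middle hole (252,250), the other two holes empty, and the ring and spacer unmoved. The level-bar fit agrees to within about 0.2 px. I'll hand in.

```bash
python3 - <<'E'
from rig import arm
print(arm.hand_in())
E
```

```text
the job is handed in; nothing more can be done
None
```

The stay's middle hole is down over the pin and the door is held open at about 0.49 rad. I let go, moved the arm clear and handed the job in at about 13 s of the 64 s allowed.

**What I did:** I gripped the knob, lifted the stay off the pin, and swung the door open. With the side camera I placed the middle hole over the pin, about 6 mm from the rail's middle towards the far side. I then lowered it in steps of about 2 mm. The wrist force readings stayed under about 3 N, with no upward push that would mean the hole had missed the pin.

**Last checks:**
- **Pin:** Both cameras show it in the middle hole and the other two holes empty.
- **Stay level:** The side-camera fit agrees with a level stay to about 0.2 px. On its own that fit cannot separate tilt from yaw. The height at release, equal to the height when first gripped at rest, supports the stay being fully down.
- **Loose things:** The ring and spacer look unmoved. I did not measure the items on the bench, and the arm never went near them at bench height.

**What went wrong on the way:**
- The first grip on the knob was about 5 mm too high, so I regripped lower.
- Joint 6 reached its limit during the swing, which left the tool 18 mm off sideways. I corrected it before lowering by letting the knob turn in the pads.

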